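# Stroke-check three dosing syringes and reject the blocked one

## Task

Check the three dosing syringes in the rack: press each plunger straight down and, if it runs freely, push it fully home and leave that syringe standing in its hole. One of the three is blocked: its resistance climbs part-way down, so stop there without forcing it (never above about 15 N), lift that syringe out by its barrel, not by the plunger, and stand it upright in the grey reject tray. Leave the beaker, bottle and dish alone.

Things in the scene. Friction and masses are not known exactly. Their poses are not given: they have to be found in the camera images.
- rack: white plastic block fixed to the bench, 75 mm (x) by 225 mm (y) by 40 mm high. Origin: centre of its underside; y runs along the row of three round blind holes, 37 mm wide and 30 mm deep (floor 10 mm above the bench), at y = -70, 0 and +70 mm. A syringe stands in each
- syringe_1: one of three look-alike upright dosing syringes: round clear barrel, white end bands, 34 mm diameter, 85 mm tall, flat base, loose, about 0.12 kg, in any of the rack's holes with 55 mm showing above it. Origin: centre of its base; z up along it. Any one of the three is blocked, not to be told by eye; lift it by the barrel, not by the disc
- plunger_1: plunger of syringe_1: white thumb disc 30 mm wide, 5 mm thick, on a thin rod. Origin: centre of disc top, 114 mm above the syringe's base when drawn out (starts 0-3 mm pressed), 92 mm when home (against its stop). Free: a steady 3-5 N all the way, stays where left. Blocked: free for the first 6 mm, then about 1.5 N more per mm, springs back; over 16 N before home harms any plunger
- syringe_2: one of three look-alike upright dosing syringes: round clear barrel, white end bands, 34 mm diameter, 85 mm tall, flat base, loose, about 0.12 kg, in any of the rack's holes with 55 mm showing above it. Origin: centre of its base; z up along it. Any one of the three is blocked, not to be told by eye; lift it by the barrel, not by the disc
- plunger_2: plunger of syringe_2: white thumb disc 30 mm wide, 5 mm thick, on a thin rod. Origin: centre of disc top, 114 mm above the syringe's base when drawn out (starts 0-3 mm pressed), 92 mm when home (against its stop). Free: a steady 3-5 N all the way, stays where left. Blocked: free for the first 6 mm, then about 1.5 N more per mm, springs back; over 16 N before home harms any plunger
- syringe_3: one of three look-alike upright dosing syringes: round clear barrel, white end bands, 34 mm diameter, 85 mm tall, flat base, loose, about 0.12 kg, in any of the rack's holes with 55 mm showing above it. Origin: centre of its base; z up along it. Any one of the three is blocked, not to be told by eye; lift it by the barrel, not by the disc
- plunger_3: plunger of syringe_3: white thumb disc 30 mm wide, 5 mm thick, on a thin rod. Origin: centre of disc top, 114 mm above the syringe's base when drawn out (starts 0-3 mm pressed), 92 mm when home (against its stop). Free: a steady 3-5 N all the way, stays where left. Blocked: free for the first 6 mm, then about 1.5 N more per mm, springs back; over 16 N before home harms any plunger
- tray: reject tray: empty open square grey plastic box fixed to the bench, 130 by 130 mm, 28 mm high, walls and floor 4 to 5 mm thick. Origin: centre of its underside, z up. On the left or right of the rack
- beaker: loose glass beaker, 72 mm wide, 90 mm tall, on the other side of the rack from the tray. Origin: centre of its base. Bystander
- reagent: loose amber glass bottle, 60 mm wide, 130 mm tall. Origin: centre of its base. Bystander
- dish: loose shallow glass dish, 90 mm wide, 16 mm high. Origin: centre of its base. Bystander
Things that resemble listed ones, but are neither listed nor needed, are in the scene too. Leave any blue look-alike of the syringe_3 alone.

How it is judged (in metres and radians):
At the end, for the whole second after the job is handed in: Two syringes stand in their holes (moved < 12 mm, tilt < 0.12 rad), plungers within 3 mm of home; the third stands upright at rest on the tray floor (base within 50 mm of its centre along each tray axis, tilt < 0.12 rad), plunger at least 8 mm short of home (((x of syringe_1 in the frame of tray between -0.05 and 0.05 m and y of syringe_1 in the frame of tray between -0.05 and 0.05 m and z of syringe_1 in the frame of tray between 0 and 0.012 m and angle between each of syringe_1, syringe_2, syringe_3's own z axis and vertical below 0.12 rad and linear speed of syringe_1 below 0.02 m/s and z of plunger_1 in the frame of syringe_1 above 0.1 m and z of plunger_2 in the frame of syringe_2 below 0.095 m and distance of each of syringe_2, syringe_3 from where it was at the start of the episode below 0.012 m and z of plunger_3 in the frame of syringe_3 below 0.095 m) or (x of syringe_2 in the frame of tray between -0.05 and 0.05 m and y of syringe_2 in the frame of tray between -0.05 and 0.05 m and z of syringe_2 in the frame of tray between 0 and 0.012 m and angle between each of syringe_2, syringe_1, syringe_3's own z axis and vertical below 0.12 rad and linear speed of syringe_2 below 0.02 m/s and z of plunger_2 in the frame of syringe_2 above 0.1 m and z of plunger_1 in the frame of syringe_1 below 0.095 m and distance of each of syringe_1, syringe_3 from where it was at the start of the episode below 0.012 m and z of plunger_3 in the frame of syringe_3 below 0.095 m) or (x of syringe_3 in the frame of tray between -0.05 and 0.05 m and y of syringe_3 in the frame of tray between -0.05 and 0.05 m and z of syringe_3 in the frame of tray between 0 and 0.012 m and angle between each of syringe_3, syringe_1, syringe_2's own z axis and vertical below 0.12 rad and linear speed of syringe_3 below 0.02 m/s and z of plunger_3 in the frame of syringe_3 above 0.1 m and z of plunger_1 in the frame of syringe_1 below 0.095 m and distance of each of syringe_1, syringe_2 from where it was at the start of the episode below 0.012 m and z of plunger_2 in the frame of syringe_2 below 0.095 m))); the robot touches nothing.
It fails at once if a plunger that is not yet within 4 mm of its stop is pushed or squeezed with more than 16 N (((contact force between plunger_1 and the fingers above 16 N or contact force between plunger_1 and the arm above 16 N) and z of plunger_1 in the frame of syringe_1 above 0.096 m) or ((contact force between plunger_2 and the fingers above 16 N or contact force between plunger_2 and the arm above 16 N) and z of plunger_2 in the frame of syringe_2 above 0.096 m) or ((contact force between plunger_3 and the fingers above 16 N or contact force between plunger_3 and the arm above 16 N) and z of plunger_3 in the frame of syringe_3 above 0.096 m)).
It fails at once if the beaker, the reagent bottle or the dish is shifted by more than 25 mm or tipped (distance of any of beaker, reagent, dish from where it was at the start of the episode above 0.025 m or angle between any of beaker, reagent, dish's own z axis and vertical above 0.4 rad).
It also fails if it takes over 58 s, if anything falls off the work surface, if the arm or the gripper's body presses on something with over 40 N, if the wrist force passes 120 N, or if a joint passes its speed limit or range.

## Robot

A 7-joint arm with a two-finger parallel gripper is mounted at the origin on the work surface. World frame = base frame: x ahead of the robot, y to its left, z up, the work surface at z = 0. Lengths are in mm, angles in rad, forces in N, time in s.
With the tool pointing down it reaches from about 350 to 900 mm from the base axis. Payload 8.1 kg.
Tool frame: the origin (TCP) lies where the fingers leave the gripper's body, on its centre line; the fingertips stand 73 mm ahead of it and the grasp point (between the pads) lies 54 mm ahead of it; z points along the fingers, y is the line along which they close (so a half turn about z gives the same grasp; the last joint's range is limited). The gripper opens to 85 mm and grips with 20 to 120 N. Pads are 22 mm wide; open, the fingers measure 114 mm over their backs; the gripper's body (76 mm by 85 mm) begins 54 mm behind the grasp point. The pads swing forward as they close: fully open they stand 13 mm farther back than shut.
Start: joints at [1.109, 0.434, 0.025, 1.573, -0.012, 1.134, -0.075], TCP at [219.446, -585.219, 303.923] pointing down, gripper open.
Joint ranges: [-2.62, 2.62], [-0.44, 2.09], [-1.27, 1.32], [0.08, 2.57], [-1.32, 4.46], [0.12, 2], [-2.74, 2.74]. Speed limits (rad/s): [2.22, 2.22, 3.01, 3.01, 3.14, 3.14, 3.14].

## Interface

Orientations are given as a unit quaternion [w, x, y, z].
In Python, from rig import robot gives the robot as it stands.
- The arm moves only by the shell command python3 -m handwheel 'ROWS' [OPENING] [FORCE]. ROWS is a JSON object of lists of equal length, an entry for each row: "translation": the shift along the tool's x, y, z in mm, a list of three; "rot": the turn, a rotation vector about the tool's x, y, z in degrees, a list of three. In form: {"translation": [[x, y, z], ...], "rot": [[ax, ay, az], ...]}. A call has 1 to 12 rows; each row shifts and turns the commanded pose from where the row before left it, along the tool's axes as they then stand; what a row does not reach is not made up. A row lasts 1/10 s, in which the tool goes at most 50 mm and 8.59 degrees, less where a joint would pass 70% of its speed; a pose out of reach is approached as far as the arm can. A call is refused whole if a number of a shift passes 50 or a number of a turn 8.59, either way. A call with a gripper value outside its range is refused whole. OPENING is the finger opening in mm, from 0 to 85.4, set as the call begins (- or left out, the last holds). The fingers move at their own pace and stop on an object; FORCE is the grip in N (left out, the last holds). Time passes only in rows, so rows that do not move let the fingers close. It gives the time, the measured TCP pose, the force, the opening and the grip force at its end, in the units of the state.
- robot.sense(): the state, without advancing time (a new reading comes with each control period).
- robot.camera(name): name is "side" or "top"; returns a dict with "image" (480x640x3 uint8, red, green, blue), "camera_matrix" (3x3 intrinsics, pixels), "distortion" ([k1, k2, p1, p2, k3] as OpenCV has them; the pictures are not rectified), "T" (4x4, takes a point from camera to world coordinates). Camera axes: x right, y up, looking along -z (the intrinsics and any distortion apply to the point x, -y, -z); pixel columns grow to the right and rows downward; lengths in mm; the calibration is good to about 2 mm. A picture is of the moment at which its call begins. There is no depth.
- robot.hand_in(): hands the job in; it is judged then, once.
The state is a dict: "time": time; "q": joint angles; "joint_velocities": joint speeds; "effort": joint torques, N m; "tcp_pos": TCP position; "tool_rot": TCP orientation; "force": force on the tool from outside, world axes, zero at the start; "torque": the same for the moment, N m; "gripper_width": finger opening in mm; "finger_force": force on a finger pad.
Only numpy, scipy, OpenCV 4.12 (cv2) and the standard library are available. Lean on these libraries where they do the work, as an engineer would, in place of code of your own. Each camera call takes 0.05 s, during which the arm holds its last target. There are 200 camera calls.

## Working session

There is one attempt and no reset: what is moved stays moved. The work goes in short steps, Python scripts to look and compute and a shell command to move; the robot and the scene stay as the last step left them, time stands still between calls to the robot, and variables do not carry over. Pictures are saved under pics/ and viewed, at most 10 in all, crops included, and the job is handed in when it is done.

```bash
mkdir -p pics; python3 - <<'E'
from rig import robot
import cv2
s=robot.sense();print({k:s[k] for k in('time','tcp_pos','tool_rot','force','gripper_width')})
for n in('top','side'):
    c=robot.camera(n);cv2.imwrite(f'pics/{n}0.png',c['image'][:,:,::-1]);print(n,c['camera_matrix'],c['distortion'],c['T'])
E
```

```text
{'time': 0.0, 'tcp_pos': array([ 219.26597955, -584.84061292,  303.09404334]), 'tool_rot': array([-7.85189695e-04,  9.83955253e-01,  1.78413553e-01, -2.19109812e-04]), 'force': array([-0.44300319,  0.43400233, -0.46823009]), 'gripper_width': 85.27905896392946}
top [[617.99711202   0.         329.67786981]
 [  0.         617.99711202 239.67916963]
 [  0.           0.           1.        ]] [0.01004872 0.         0.         0.         0.        ] [[-4.95121961e-04  9.94548476e-01 -1.04274083e-01  4.61901610e+02]
 [-9.99754608e-01 -2.80163642e-03 -2.19744226e-02 -9.28476906e+01]
 [-2.21467665e-02  1.04237615e-01  9.94305808e-01  1.34206130e+03]
 [ 0.00000000e+00  0.00000000e+00  0.00000000e+00  1.00000000e+00]]
side [[494.56944264   0.         311.10655712]
 [  0.         494.56944264 241.07181257]
 [  0.           0.           1.        ]] [-0.00720952  0.          0.          0.          0.        ] [[-9.59586081e-01  1.77579727e-01 -2.18311689e-01  3.68761594e+02]
 [-2.81195405e-01 -6.35707786e-01  7.18891338e-01  7.32093478e+02]
 [-1.11219128e-02  7.51226365e-01  6.59950946e-01  8.63667698e+02]
 [ 0.00000000e+00  0.00000000e+00  0.00000000e+00  1.00000000e+00]]
```

View pics/top0.png

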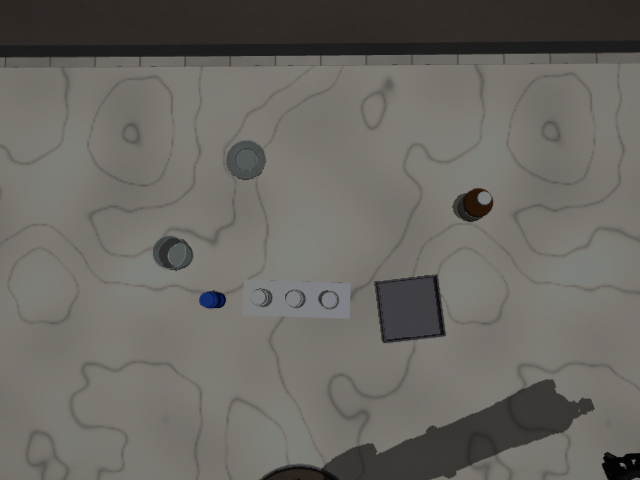

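View pics/side0.png

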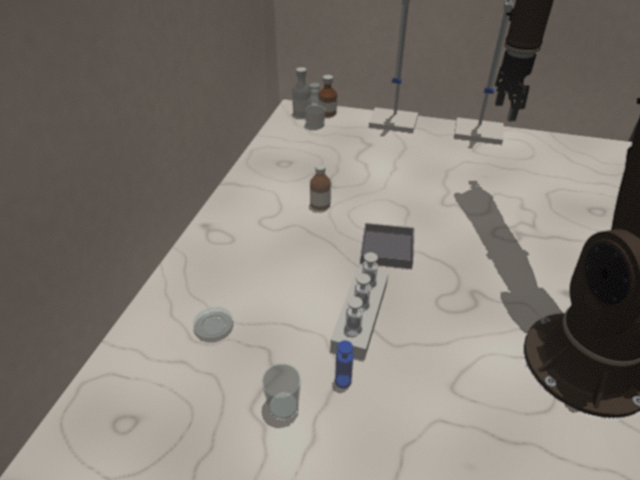

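The top view shows the rack at (242–350, 281–318), discs near (262,297), (295,298) and (329,299), the tray at about (410,308), and a blue look-alike at (212,299). The side view confirms this, with the beaker and dish on the +y side.

```bash
cat > h.py <<'E'
import numpy as np,cv2
from rig import robot
def ray(c,uv):
    n=cv2.undistortPoints(np.array([[uv]],float),c['camera_matrix'],np.array(c['distortion']))[0,0]
    T=c['T'];return T[:3,3],T[:3,:3]@np.array([n[0],-n[1],-1])
def plane(c,uv,z):
    o,d=ray(c,uv);return (o+d*(z-o[2])/d[2])
def proj(c,p):
    T=c['T'];q=T[:3,:3].T@(np.array(p,float)-T[:3,3])
    return cv2.projectPoints(np.array([[q[0],-q[1],-q[2]]]),np.zeros(3),np.zeros(3),c['camera_matrix'],np.array(c['distortion']))[0][0,0]
E
python3 - <<'E'
from h import *
c=robot.camera('top');im=c['image'];hsv=cv2.cvtColor(im,cv2.COLOR_RGB2HSV)
print(im[310,285],im[298,329],im[290,329],im[310,410],im[330,300],im[297,260])
b=cv2.resize(im[265:350,195:455,::-1],None,fx=3,fy=3,interpolation=cv2.INTER_CUBIC)
b=cv2.convertScaleAbs(b,alpha=1.5);cv2.imwrite('pics/z.png',b)
d=robot.camera('side')['image']
cv2.imwrite('pics/s.png',cv2.convertScaleAbs(cv2.resize(d[215:400,310:430,::-1],None,fx=3.2,fy=3.2,interpolation=cv2.INTER_CUBIC),alpha=1.4))
E
```

```text
[126 128 129] [126 128 133] [116 117 121] [64 62 68] [119 116 111] [125 128 130]
```

View pics/z.png

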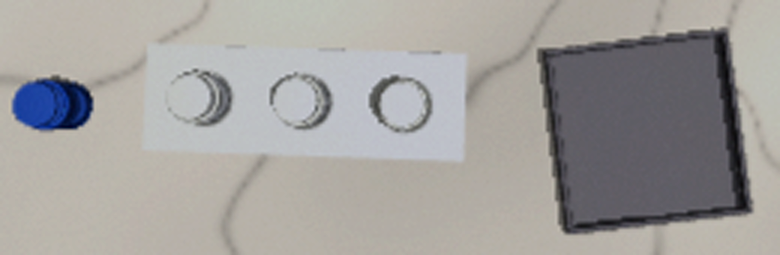

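View pics/s.png

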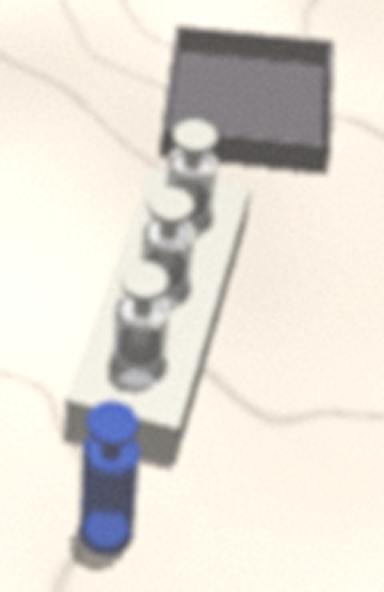

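The crops show the three white discs, at crop (192,97), (300,101) and (403,104), which is top (259,297.3), (295,298.7) and (329.3,299.7). The tray is on the −y side and slightly rotated.

```bash
python3 - <<'E'
from h import *
c=robot.camera('top');im=cv2.GaussianBlur(c['image'],(3,3),0).astype(int)
def big(m):
    m=cv2.morphologyEx(m.astype(np.uint8),cv2.MORPH_CLOSE,np.ones((5,5)))
    k=cv2.findContours(m,cv2.RETR_EXTERNAL,cv2.CHAIN_APPROX_NONE)[0];return max(k,key=cv2.contourArea)
def rect(k,z):
    P=np.array([plane(c,(p[0][0],p[0][1]),z)[:2] for p in k],np.float32);return cv2.minAreaRect(P)
m=(im[:,:,2]-im[:,:,0]>=1)&(im.sum(2)>300);m[:250]=0;m[350:]=0;m[:,:230]=0;m[:,365:]=0
print('rack',rect(big(m),40))
m=(im.sum(2)<240);m[:250]=0;m[350:]=0;m[:,:365]=0;m[:,460:]=0
k=big(m);print('tray floor-ish',rect(k,0),rect(k,28))
for uv in [(259,297.3),(295,298.7),(329.3,299.7)]: print(plane(c,uv,122.5))
print('blue',plane(c,(207.3,299.5),113))
for n in [(355.5,302.5),(363.5,279.5),(371,257)]:
    print('side',plane(robot.camera('side'),n,122.5))
E
```

```text
rack ((474.6087951660156, 5.3801422119140625), (221.77369689941406, 74.24528503417969), 87.9294662475586)
tray floor-ish ((453.8135986328125, -234.61154174804688), (133.6653594970703, 138.26364135742188), 6.769125938415527) ((453.9823913574219, -231.65386962890625), (130.8766326904297, 135.37899780273438), 6.769134044647217)
[476.05332813  73.43381355 122.5       ]
[473.24686372   2.39878215 122.5       ]
[471.24058644 -65.09382086 122.5       ]
blue [471.9169042  177.69587871 113.        ]
side [476.95161619  78.48481817 122.5       ]
side [474.70085091  11.75834787 122.5       ]
side [472.95913873 -59.86723098 122.5       ]
```

```bash
python3 -m handwheel '{"translation":[[0,0,5],[0,0,5],[0,0,5],[0,0,5],[0,0,5],[0,0,5],[0,0,5],[0,0,5],[0,0,5]],"rot":[[0,0,-7.72],[0,0,-7.72],[0,0,-7.72],[0,0,-7.72],[0,0,-7.72],[0,0,-7.72],[0,0,-7.72],[0,0,-7.72],[0,0,-7.72]]}' 0 20; python3 -m handwheel '{"translation":[[43,21,0],[43,21,0],[43,21,0],[43,21,0],[43,21,0],[43,21,0],[43,21,0],[43,21,0],[43,21,0],[43,21,0],[43,21,0],[43,21,0]],"rot":[[0,0,0],[0,0,0],[0,0,0],[0,0,0],[0,0,0],[0,0,0],[0,0,0],[0,0,0],[0,0,0],[0,0,0],[0,0,0],[0,0,0]]}'; python3 -m handwheel '{"translation":[[0,0,0],[0,0,0]],"rot":[[0,0,0],[0,0,0]]}'; python3 -c "
from rig import robot
from scipy.spatial.transform import Rotation as R
s=robot.sense();q=s['tool_rot'];print(s['q'],s['tcp_pos'],R.from_quat([*q[1:],q[0]]).as_matrix().round(3))"
```

```text
time: 1.3
tcp_pos: [219.4, -585.2, 258.7]
tool_rot: [0.0, 0.705, 0.709, -0.0]
force: [-0.6, 0.2, -0.1]
gripper_width: -0.0
finger_force: 0.0
time: 2.5
tcp_pos: [471.8, -67.4, 259.2]
tool_rot: [0.0, 0.707, 0.707, 0.0]
force: [1.6, 0.1, 0.2]
gripper_width: -0.1
finger_force: 0.0
time: 2.7
tcp_pos: [471.4, -68.0, 258.9]
tool_rot: [-0.0, 0.706, 0.708, 0.0]
force: [-0.5, -1.1, -0.6]
gripper_width: 0.1
finger_force: 0.0
[ 0.45149564  0.29216624 -0.51501471  1.95108615  0.17626017  0.9419006
 -0.14591825] [471.42761543 -68.01325799 258.91438283] [[-0.004  1.     0.   ]
 [ 1.     0.004  0.   ]
 [ 0.     0.    -1.   ]]
```

```bash
python3 -m handwheel '{"translation":[[3,0,15],[0,0,20],[0,0,16],[0,0,3],[0,0,2],[0,0,0],[0,0,0]],"rot":[[0,0,0],[0,0,0],[0,0,0],[0,0,0],[0,0,0],[0,0,0],[0,0,0]]}'; python3 - <<'E'
from h import *
a=[]
for n,x0,y0,w,h in (('top',230,240,180,120),('side',300,150,180,170)):
    im=robot.camera(n)['image'][y0:y0+h,x0:x0+w,::-1]
    a.append(cv2.convertScaleAbs(cv2.resize(im,(400,400*h//w),interpolation=cv2.INTER_CUBIC),alpha=1.4))
H=max(i.shape[0] for i in a)
cv2.imwrite('pics/p1.png',np.hstack([cv2.copyMakeBorder(i,0,H-i.shape[0],0,0,0) for i in a]))
E
```

```text
time: 3.4
tcp_pos: [471.5, -66.4, 203.6]
tool_rot: [0.001, 0.707, 0.707, 0.0]
force: [0.9, 0.3, 0.8]
gripper_width: -0.2
finger_force: 0.0
```

View pics/p1.png

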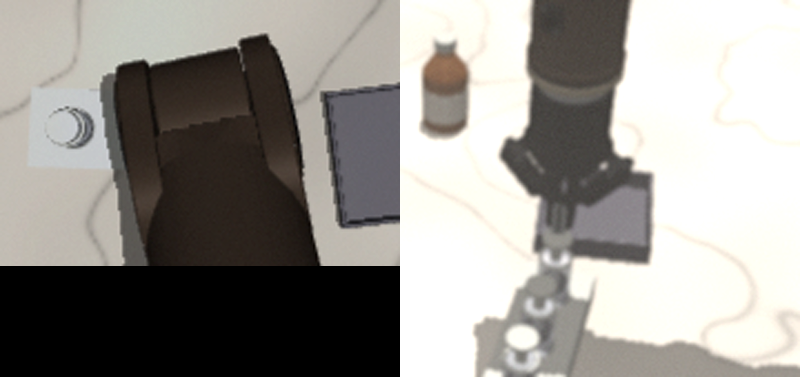

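The fingertips sit centred just above the −y disc. Now pressing in stages.

```bash
python3 -m handwheel '{"translation":[[0,0,2],[0,0,2],[0,0,1],[0,0,1],[0,0,1],[0,0,1],[0,0,1],[0,0,1]],"rot":[[0,0,0],[0,0,0],[0,0,0],[0,0,0],[0,0,0],[0,0,0],[0,0,0],[0,0,0]]}' | grep -E 'pos|force'; python3 -m handwheel '{"translation":[[0,0,1],[0,0,1],[0,0,1],[0,0,1]],"rot":[[0,0,0],[0,0,0],[0,0,0],[0,0,0]]}'| grep -E 'pos|force';python3 -m handwheel '{"translation":[[0,0,1],[0,0,1]],"rot":[[0,0,0],[0,0,0]]}'| grep -E 'pos|force'
```

```text
tcp_pos: [471.3, -66.1, 193.0]
force: [-0.5, 0.2, 3.2]
finger_force: 1.5
tcp_pos: [471.2, -66.1, 188.9]
force: [-0.4, -0.6, 3.3]
finger_force: 1.5
tcp_pos: [471.2, -66.1, 186.8]
force: [0.3, -0.2, 3.0]
finger_force: 1.5
```

```bash
python3 -m handwheel '{"translation":[[0,0,1],[0,0,1]],"rot":[[0,0,0],[0,0,0]]}'| grep -E 'pos|force'; python3 -m handwheel '{"translation":[[0,0,1],[0,0,1]],"rot":[[0,0,0],[0,0,0]]}'| grep -E 'pos|force'
```

```text
tcp_pos: [471.2, -66.1, 184.8]
force: [-0.6, 0.1, 3.4]
finger_force: 1.5
tcp_pos: [471.2, -66.1, 182.8]
force: [0.2, 0.7, 3.1]
finger_force: 1.5
```

Free. Push it home, watching for the stop.

```bash
python3 -m handwheel '{"translation":[[0,0,1],[0,0,1],[0,0,1],[0,0,1],[0,0,1],[0,0,1]],"rot":[[0,0,0],[0,0,0],[0,0,0],[0,0,0],[0,0,0],[0,0,0]]}'| grep -E 'pos|force'; python3 -m handwheel '{"translation":[[0,0,1],[0,0,0.5]],"rot":[[0,0,0],[0,0,0]]}'| grep -E 'pos|force'
```

```text
tcp_pos: [471.2, -66.1, 176.8]
force: [-0.4, 0.7, 3.3]
finger_force: 1.5
tcp_pos: [471.2, -66.1, 175.3]
force: [-0.1, 0.3, 2.8]
finger_force: 1.4
```

```bash
python3 -m handwheel '{"translation":[[0,0,0.5],[0,0,0.5]],"rot":[[0,0,0],[0,0,0]]}'| grep -E 'pos|force'
```

```text
tcp_pos: [471.4, -66.1, 174.7]
force: [-2.2, -0.1, 11.5]
finger_force: 5.7
```

```bash
python3 -m handwheel '{"translation":[[0,0,0.5],[0,0,0.5]],"rot":[[0,0,0],[0,0,0]]}'| grep -E 'pos|force'
```

```text
tcp_pos: [472.0, -66.0, 174.6]
force: [-2.9, -0.5, 23.1]
finger_force: 11.4
```

Home (stop at TCP z ≈ 174.7). Next syringe.

```bash
python3 -m handwheel '{"translation":[[0,0,-15],[0,0,-20],[35,1,0],[35,1,0],[0,0,2],[0,0,2],[0,0,1],[0,0,1],[0,0,1],[0,0,1]],"rot":[[0,0,0],[0,0,0],[0,0,0],[0,0,0],[0,0,0],[0,0,0],[0,0,0],[0,0,0],[0,0,0],[0,0,0]]}'| grep -E 'pos|force'; python3 -m handwheel '{"translation":[[0,0,1],[0,0,1],[0,0,1],[0,0,1],[0,0,1],[0,0,1]],"rot":[[0,0,0],[0,0,0],[0,0,0],[0,0,0],[0,0,0],[0,0,0]]}' | grep -E 'pos|force'; python3 -m handwheel '{"translation":[[0,0,1],[0,0,1],[0,0,1],[0,0,1]],"rot":[[0,0,0],[0,0,0],[0,0,0],[0,0,0]]}'| grep -E 'pos|force'
```

```text
tcp_pos: [473.1, 3.3, 200.3]
force: [-0.2, 0.7, 0.3]
finger_force: 0.0
tcp_pos: [473.3, 4.0, 194.6]
force: [-0.9, 0.2, 4.4]
finger_force: 2.2
tcp_pos: [473.2, 3.9, 190.4]
force: [-0.7, 0.2, 4.1]
finger_force: 2.2
```

```bash
python3 -m handwheel '{"translation":[[0,0,1],[0,0,1],[0,0,1]],"rot":[[0,0,0],[0,0,0],[0,0,0]]}'| grep -E 'pos|force'
```

```text
tcp_pos: [473.1, 3.9, 187.3]
force: [-0.1, 0.2, 4.3]
finger_force: 2.2
```

```bash
python3 -m handwheel '{"translation":[[0,0,1],[0,0,1]],"rot":[[0,0,0],[0,0,0]]}'| grep -E 'pos|force'
```

```text
tcp_pos: [473.1, 3.9, 185.3]
force: [1.0, 0.1, 4.5]
finger_force: 2.2
```

Free as well. Push it home.

```bash
python3 -m handwheel '{"translation":[[0,0,1],[0,0,1],[0,0,1],[0,0,1]],"rot":[[0,0,0],[0,0,0],[0,0,0],[0,0,0]]}'| grep -E 'pos|force'; python3 -m handwheel '{"translation":[[0,0,1],[0,0,1],[0,0,1],[0,0,1],[0,0,1],[0,0,0.5],[0,0,0.5],[0,0,0.5]],"rot":[[0,0,0],[0,0,0],[0,0,0],[0,0,0],[0,0,0],[0,0,0],[0,0,0],[0,0,0]]}'| grep -E 'pos|force'
```

```text
tcp_pos: [473.1, 3.9, 181.3]
force: [-0.2, 0.2, 4.0]
finger_force: 2.2
tcp_pos: [473.1, 3.9, 174.9]
force: [0.4, 0.8, 4.2]
finger_force: 2.2
```

```bash
python3 -m handwheel '{"translation":[[0,0,0.5],[0,0,0.5]],"rot":[[0,0,0],[0,0,0]]}'| grep -E 'pos|force'
```

```text
tcp_pos: [473.6, 4.0, 174.6]
force: [-3.0, -0.1, 19.6]
finger_force: 9.6
```

```bash
python3 -m handwheel '{"translation":[[0,0,-15],[0,0,-20],[35,1,0],[35,1,0],[0,1,2],[0,0,2],[0,0,1],[0,0,1],[0,0,1],[0,0,1]],"rot":[[0,0,0],[0,0,0],[0,0,0],[0,0,0],[0,0,0],[0,0,0],[0,0,0],[0,0,0],[0,0,0],[0,0,0]]}'| grep -E 'pos|force'; python3 -m handwheel '{"translation":[[0,0,1],[0,0,1],[0,0,1],[0,0,1],[0,0,1],[0,0,1]],"rot":[[0,0,0],[0,0,0],[0,0,0],[0,0,0],[0,0,0],[0,0,0]]}' | grep -E 'pos|force'; python3 -m handwheel '{"translation":[[0,0,1],[0,0,1],[0,0,1],[0,0,1]],"rot":[[0,0,0],[0,0,0],[0,0,0],[0,0,0]]}'| grep -E 'pos|force';  python3 -m handwheel '{"translation":[[0,0,1],[0,0,1]],"rot":[[0,0,0],[0,0,0]]}'| grep -E 'pos|force'
```

```text
tcp_pos: [476.1, 73.3, 200.8]
force: [0.7, -0.0, 0.1]
finger_force: 0.0
tcp_pos: [476.2, 74.1, 195.1]
force: [-0.1, -0.0, 4.0]
finger_force: 1.7
tcp_pos: [476.1, 73.9, 190.9]
force: [-0.3, 0.5, 2.7]
finger_force: 1.7
tcp_pos: [476.2, 74.0, 189.0]
force: [0.5, 0.1, 4.9]
finger_force: 3.0
```

```bash
python3 -m handwheel '{"translation":[[0,0,1],[0,0,1]],"rot":[[0,0,0],[0,0,0]]}'| grep -E 'pos|force|time'
```

```text
time: 12.8
tcp_pos: [476.3, 74.0, 187.1]
force: [-1.1, -0.9, 8.3]
finger_force: 4.3
```

Resistance climbs (1.7 → 3.0 → 4.3 per finger), so the +y syringe is the blocked one. Back off, open, and go down around its barrel.

```bash
python3 -m handwheel '{"translation":[[0,0,-15],[0,0,-30],[0,0,0],[0,0,0],[0,0,0],[0,0,0],[0,0,0]],"rot":[[0,0,0],[0,0,0],[0,0,0],[0,0,0],[0,0,0],[0,0,0],[0,0,0]]}' 62 20; python3 -m handwheel '{"translation":[[0,0,25],[0,0,25],[0,0,20],[0,0,15],[0,0,10],[0,0,3],[0,0,0],[0,0,0]],"rot":[[0,0,0],[0,0,0],[0,0,0],[0,0,0],[0,0,0],[0,0,0],[0,0,0],[0,0,0]]}'; python3 - <<'E'
from h import *
im=robot.camera('side')['image'][180:350,260:430,::-1]
cv2.imwrite('pics/p2.png',cv2.convertScaleAbs(cv2.resize(im,(590,590),interpolation=cv2.INTER_CUBIC),alpha=1.6))
E
```

```text
time: 13.5
tcp_pos: [475.7, 73.8, 231.2]
tool_rot: [-0.0, 0.707, 0.707, -0.001]
force: [-0.5, -0.1, 0.1]
gripper_width: 61.9
finger_force: 0.0
time: 14.3
tcp_pos: [476.4, 74.1, 134.4]
tool_rot: [0.0, 0.707, 0.707, 0.0]
force: [0.2, 0.1, 1.4]
gripper_width: 61.9
finger_force: 0.0
```

View pics/p2.png

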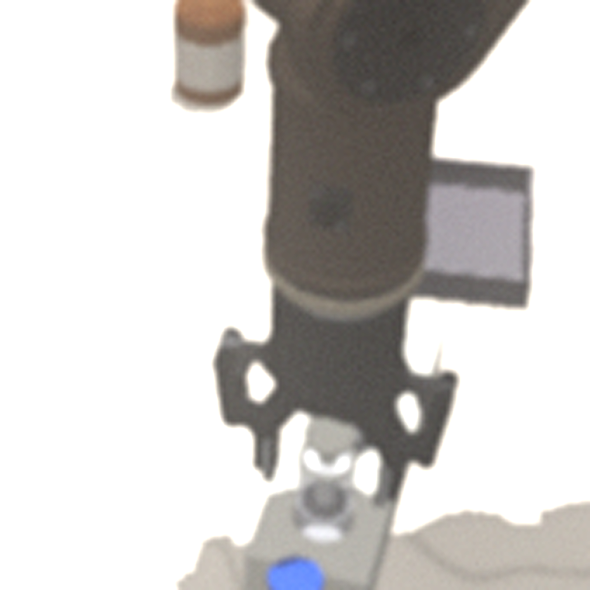

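The fingers straddle the barrel at (265–390, 470), with the disc clear below the palm. Close and lift.

```bash
python3 -m handwheel '{"translation":[[0,0,2],[0,0,0],[0,0,0],[0,0,0],[0,0,0],[0,0,0],[0,0,0],[0,0,0]],"rot":[[0,0,0],[0,0,0],[0,0,0],[0,0,0],[0,0,0],[0,0,0],[0,0,0],[0,0,0]]}' 25 40
```

```text
time: 15.15
tcp_pos: [476.3, 73.9, 132.2]
tool_rot: [0.0, 0.707, 0.707, 0.0]
force: [-0.3, -0.4, 6.1]
gripper_width: 32.9
finger_force: 39.5
```

```bash
python3 -m handwheel '{"translation":[[0,0,-3],[0,0,-6],[0,0,-10],[0,0,-15],[0,0,-20],[0,0,-20],[0,0,-20],[0,0,-15],[0,0,-8],[0,0,0],[0,0,0]],"rot":[[0,0,0],[0,0,0],[0,0,0],[0,0,0],[0,0,0],[0,0,0],[0,0,0],[0,0,0],[0,0,0],[0,0,0],[0,0,0]]}'; python3 - <<'E'
from h import *
im=robot.camera('side')['image'][130:350,260:430,::-1]
cv2.imwrite('pics/p3.png',cv2.convertScaleAbs(cv2.resize(im,(425,550),interpolation=cv2.INTER_CUBIC),alpha=1.5))
E
```

```text
time: 16.25
tcp_pos: [475.8, 73.8, 248.6]
tool_rot: [-0.0, 0.707, 0.707, -0.0]
force: [0.3, 0.2, -1.0]
gripper_width: 33.2
finger_force: 39.8
```

View pics/p3.png

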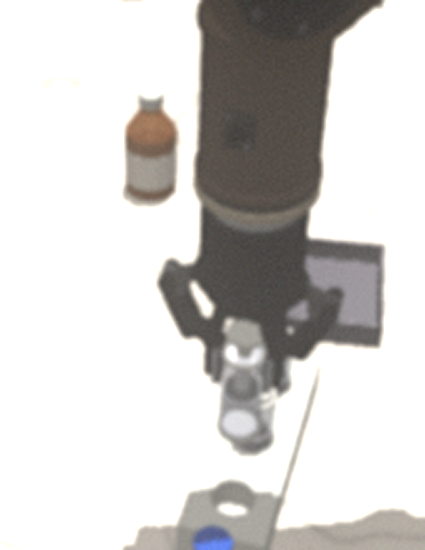

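The syringe is held upright by the barrel and is clear of its hole at (235,495). Carry it to the tray.

```bash
python3 -m handwheel '{"translation":[[-10,0,0],[-25,-2,0],[-35,-3,0],[-35,-3,0],[-35,-3,0],[-35,-3,0],[-35,-3,0],[-35,-3,0],[-30,-2,0],[-20,0,0],[-10,0,0],[0,0,0]],"rot":[[0,0,0],[0,0,0],[0,0,0],[0,0,0],[0,0,0],[0,0,0],[0,0,0],[0,0,0],[0,0,0],[0,0,0],[0,0,0],[0,0,0]]}'; python3 -m handwheel '{"translation":[[0,0,10],[0,0,20],[0,0,25],[0,0,25],[0,0,15],[0,0,10],[0,0,5],[0,0,3],[0,0,0]],"rot":[[0,0,0],[0,0,0],[0,0,0],[0,0,0],[0,0,0],[0,0,0],[0,0,0],[0,0,0],[0,0,0]]}'; python3 - <<'E'
from h import *
im=robot.camera('side')['image'][150:320,300:470,::-1]
cv2.imwrite('pics/p4.png',cv2.convertScaleAbs(cv2.resize(im,(550,550),interpolation=cv2.INTER_CUBIC),alpha=1.5))
E
```

```text
time: 17.5
tcp_pos: [453.6, -232.5, 248.3]
tool_rot: [-0.0, 0.708, 0.706, -0.0]
force: [-0.3, 0.6, -1.1]
gripper_width: 33.0
finger_force: 39.8
time: 18.4
tcp_pos: [454.5, -230.9, 136.1]
tool_rot: [0.0, 0.707, 0.707, 0.0]
force: [-0.0, 0.0, -0.6]
gripper_width: 33.0
finger_force: 39.9
```

View pics/p4.png

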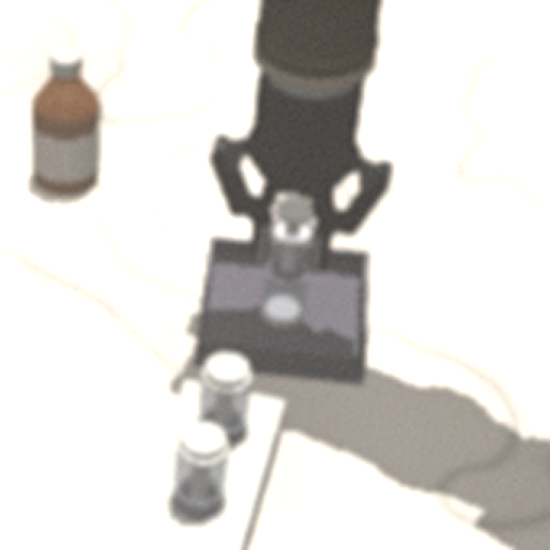

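The syringe is above the tray floor, centred at (285,310), and both other plungers are home. Lower to contact.

```bash
python3 -m handwheel '{"translation":[[0,0,2],[0,0,2],[0,0,2],[0,0,1],[0,0,0]],"rot":[[0,0,0],[0,0,0],[0,0,0],[0,0,0],[0,0,0]]}'| grep -E 'pos|force'; python3 -m handwheel '{"translation":[[0,0,0.5],[0,0,0.5],[0,0,0]],"rot":[[0,0,0],[0,0,0],[0,0,0]]}'| grep -E 'pos|force'
```

```text
tcp_pos: [454.1, -231.1, 128.7]
force: [-0.2, -0.4, -1.1]
finger_force: 39.9
tcp_pos: [454.2, -231.1, 127.9]
force: [-0.2, 0.8, -0.8]
finger_force: 39.9
```

```bash
python3 -m handwheel '{"translation":[[0,0,0.5],[0,0,0.5],[0,0,0]],"rot":[[0,0,0],[0,0,0],[0,0,0]]}'| grep -E 'pos|force'
```

```text
tcp_pos: [454.2, -231.1, 126.8]
force: [-0.1, -0.1, -1.6]
finger_force: 39.9
```

```bash
python3 -m handwheel '{"translation":[[0,0,0.5],[0,0,0.5],[0,0,0]],"rot":[[0,0,0],[0,0,0],[0,0,0]]}'| grep -E 'pos|force'
```

```text
tcp_pos: [454.4, -231.1, 126.2]
force: [-1.3, -0.3, 4.4]
finger_force: 40.4
```

```bash
python3 -m handwheel '{"translation":[[0,0,0.5],[0,0,0.5],[0,0,0]],"rot":[[0,0,0],[0,0,0],[0,0,0]]}'| grep -E 'pos|force'
```

```text
tcp_pos: [454.4, -231.1, 126.1]
force: [-5.6, 1.6, 18.1]
finger_force: 41.9
```

Seated on the floor. Relieve the load, open, rise.

```bash
python3 -m handwheel '{"translation":[[0,0,-1],[0,0,0]],"rot":[[0,0,0],[0,0,0]]}'| grep -E 'pos|force'; python3 -m handwheel '{"translation":[[0,0,0],[0,0,0],[0,0,0],[0,0,0],[0,0,0]],"rot":[[0,0,0],[0,0,0],[0,0,0],[0,0,0],[0,0,0]]}' 62; python3 -m handwheel '{"translation":[[0,0,-5],[0,0,-15],[0,0,-30],[0,0,-40],[0,0,-40],[-40,-10,0],[-40,-10,0],[-40,-10,0],[-40,-10,0],[-40,-10,0],[0,0,0],[0,0,0]],"rot":[[0,0,0],[0,0,0],[0,0,0],[0,0,0],[0,0,0],[0,0,0],[0,0,0],[0,0,0],[0,0,0],[0,0,0],[0,0,0],[0,0,0]]}'; python3 - <<'E'
from h import *
a=[]
for n,x0,y0,w,h in (('top',190,220,280,140),('side',300,150,170,200)):
    im=robot.camera(n)['image'][y0:y0+h,x0:x0+w,::-1]
    a.append(cv2.convertScaleAbs(cv2.resize(im,(400,400*h//w),interpolation=cv2.INTER_CUBIC),alpha=1.4))
H=max(i.shape[0] for i in a)
cv2.imwrite('pics/p5.png',np.hstack([cv2.copyMakeBorder(i,0,H-i.shape[0],0,0,0) for i in a]))
E
```

```text
tcp_pos: [454.4, -231.2, 126.2]
force: [-1.8, 0.4, 7.5]
finger_force: 40.6
time: 20.85
tcp_pos: [454.2, -231.1, 125.8]
tool_rot: [-0.0, 0.707, 0.707, 0.0]
force: [-0.4, 0.4, 0.3]
gripper_width: 62.0
finger_force: 0.0
time: 22.05
tcp_pos: [403.8, -431.8, 255.9]
tool_rot: [-0.0, 0.708, 0.707, 0.0]
force: [0.1, 1.4, 0.4]
gripper_width: 62.0
finger_force: 0.0
```

View pics/p5.png

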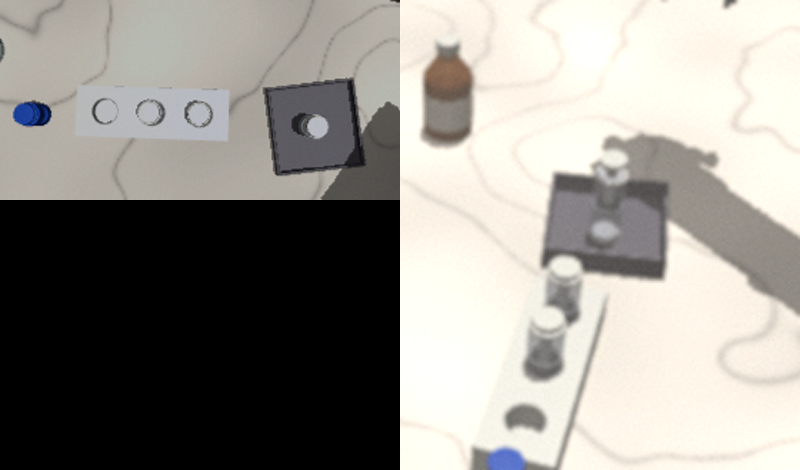

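The blocked syringe stands upright in the middle of the tray, with its plunger drawn out (top crop (313,125), side crop (610,200)). The other two stand in their holes with plungers home, and the bystanders are undisturbed.

```bash
python3 -m handwheel '{"translation":[[0,0,0],[0,0,0],[0,0,0]],"rot":[[0,0,0],[0,0,0],[0,0,0]]}' >/dev/null; python3 -c "
from rig import robot
print(robot.hand_in())"
```

```text
the job is handed in; nothing more can be done
None
```

I pushed the two free plungers fully home and left those syringes in their holes; the blocked one (left, +y end) now stands upright in the reject tray, and I handed the job in at about 22 s, with no verdict returned.

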